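# Seat the model-house carrier on its three-ball mount

## Robot

A 6-joint arm with a two-finger parallel gripper is mounted at the origin on the work surface. World frame = base frame: x ahead of the robot, y to its left, z up, the work surface at z = 0. Lengths are in m, angles in rad, forces in N, time in s.
With the tool pointing down it reaches from about 0.4 to 0.825 m from the base axis. Payload 7 kg.
Tool frame: the origin (TCP) lies on the centre line of the jaws, within the pads' length; the fingertips stand 22 mm ahead of it and the grasp point (between the pads) lies 3 mm ahead of it; z points along the fingers, y is the line along which they close (so a half turn about z gives the same grasp; the last joint's range is limited). The gripper opens to 88 mm and grips with 3 to 60 N. Pads are 19 mm wide; open, the fingers measure 130 mm over their backs; the gripper's body (78 mm by 193 mm) begins 47 mm behind the grasp point.
Start: joints at [1.495, 0.359, 0.012, 0, -1.224, -0.288], TCP at [0.24, 0.631, 0.249] pointing down, gripper open.
Joint ranges: [-3.07, 3.07], [-1.43, 2.12], [-1.02, 1.25], [-3.03, 1.67], [-3.05, -0], [-3.03, 3.03]. Speed limits (rad/s): [2.39, 2.39, 3.01, 3.14, 3.14, 3.14].

## Interface

Orientations are given as [roll, pitch, yaw] about the fixed x, y, z axes, in that order (R = Rz(yaw) Ry(pitch) Rx(roll)).
In Python, from station import monitor, viewer, order gives the robot as it stands. The module is installed in compiled form; this text tells all that it offers.
- The arm moves only by the tool servo_tool, never from a script. Its argument "targets" is a list of rows, each an object with "angular": the turn, a rotation vector about the tool's x, y, z in degrees, a list of three; "xyz": the shift along the tool's x, y, z in cm, a list of three; "claw": the finger opening in cm, from 0 to 8.76. A call has 1 to 20 rows; each row shifts and turns the commanded pose from where the row before left it, along the tool's axes as they then stand; what a row does not reach is not made up. A row lasts 1/10 s, in which the tool goes at most 50 mm and 8.59 degrees, less where a joint would pass 70% of its speed; a pose out of reach is approached as far as the arm can. A call is refused whole if a number of a shift passes 5 or a number of a turn 8.59, either way. A call with a gripper value outside its range is refused whole. The fingers move at their own pace and stop on an object; "force" is the grip in N (left out, the last holds). Time passes only in rows, so rows that do not move let the fingers close. It gives the time, the measured TCP pose, the force, the opening and the grip force at its end, in the units of the state.
- monitor.get_state(): the state, without advancing time (a new reading comes with each control period).
- viewer.grab_frame(name): name is "side" or "top" or "wrist"; returns a dict with "color" (384x512x3 uint8, blue, green, red), "fovy" (degrees; the focal length in pixels is half the picture's height over the tangent of half this angle, whatever the lens; pixels are square), "cx", "cy" (the principal point, pixels), "k1" (the pictures are not rectified: a ray, as slopes to the right and down, at radius r is drawn at 1 + k1 r^2 times it, then the intrinsics apply), "R" (3x3) and "t" (3): a world point X has camera coordinates R X + t. Camera axes: x right, y down, z forward; pixel columns grow to the right and rows downward; lengths in m; the calibration is good to about 2 mm. A picture is of the moment at which its call begins. There is no depth.
- order.job_done(): hands the job in; it is judged then, once.
The state is a dict: "t": time; "q": joint angles; "qd": joint speeds; "joint_efforts": joint torques, N m; "eef_pos": TCP position; "ee_rot": TCP orientation; "force": force on the tool from outside, world axes, zero at the start; "moment": the same for the moment, N m; "width": finger opening in m; "gripper_force": force on a finger pad.
Only numpy, scipy, OpenCV 4.12 (cv2) and the standard library are available. Lean on these libraries where they do the work, as an engineer would, in place of code of your own. Each camera call takes 0.05 s, during which the arm holds its last target. There are 200 camera calls.

## Task

Pick the little model house up by its walls, on its carrier plate, and seat the plate on the three-ball mount, its tab pointing out between the pair of balls, opposite the lone one: press it gently past the spring noses of the centre post until the springs pull it fully home and level on all three balls, and only then let go, never dropping it. Feel your way, for the mount's head was set by hand, higher or lower than measured, and must not be forced. Keep the house upright and leave the paints and other things on the table alone.

Things in the scene. Friction and masses are not known exactly. Their poses are not given: they have to be found in the camera images.
- carrier: Plain round aluminium plate, 94 mm across, 17 mm thick, with a small model house fixed on its middle; 0.42 kg in all, up to a quarter more or less. Origin: centre of the underside, z up. A tab sticks out to +x. The underside is hollow: in its middle a shallow bore with a rounded inner lip (3.5 mm up, 35 mm across inside), around it three V-grooves.
- house_grip (a point): Middle of the house on the carrier, 41 mm above the plate's underside. Bare board walls, 44 mm wide (carrier y) and 60 mm long (x), upright from 17 to 57 mm above the underside; grip across the 44 mm. The white roof is 52 mm wide over its eaves, 68 mm long; the eaves hang to about 55 mm up. Fingertips lower than 18 mm above the underside would touch the plate.
- house_ridge (a point): Middle of the roof's flat ridge, 8 mm wide (carrier y), 68 mm long (x), 82.5 mm above the plate's underside, firm enough to press on.
- tab_end (a point): End of the plate's tab: 22 mm wide, 68 mm from the centre on the carrier's +x side (the house's door and window are on the opposite, -x, side).
- lone_groove (a point): Middle of the V-groove on the -x side, on the underside. Three radial 90-degree V-grooves, 22 mm wide at the underside, 26 mm long, lie 36 mm from the centre: this one towards -x, the others 60 degrees either side of +x.
- mount: Three-ball mount, screwed down. This is its round dark steel foot, 160 mm across, 20 mm high; origin: centre of its underside, z up. Out of it rises, on a height-adjustable column, a round aluminium head (128 mm) with three steel balls around a dark centre post. The head was set by hand: it truly stands within 22 mm up or down, and within 2 mm along x and y, of its nominal place; never turned or tilted.
- home (a point): Nominal place of the carrier's origin when home: 58 mm above the table on the foot's axis. It moves with the foot only: the true home is shifted with the head (up to 22 mm in z, 2 mm in x and y), to be felt or seen. Home, the carrier's axes are parallel to the mount's: tab to +x, between the pair of balls. The grooves take the balls from about 7 mm above true home and centre the plate.
- lone_ball (a point): Nominal centre of the lone steel ball (18 mm across) on the mount's -x side, opposite the tab's place (shifted with the head, like home). The other two, the pair, stand 60 degrees either side of +x, all on a circle of 36 mm radius.
- post (a point): Nominal top centre of the head's post (33 mm across, ends 10.5 mm above home level), with three sprung ball noses round it. The bore's lip meets the noses 9 mm above true home and must be pushed past them: 3 to 9 N beyond the weight. From 4 mm above home the push turns to a pull; let go there or lower, the springs draw the plate home. Let go higher, it tips off.
- pin (a joint): The seat pin, a small brass sprung and damped pin on top of the mount's post: 0 m when free, pressed by the carrier from 5 mm above true home on; about 0.005 m when the carrier is fully home.
- pot: Bystander, leave alone: small round paint pot, 36 mm across, 45 mm high, between the task's things. Origin: centre of its underside.
- offcut: Bystander, leave alone: flat offcut of wood, 70 x 28 x 12 mm. Origin: centre of its underside.
- bottle_a: Bystander, leave alone: paint bottle with a teal cap, 48 mm across, 130 mm high. Origin: centre of its underside.
- bottle_b: Bystander, leave alone: dark paint bottle with a black cap, 48 mm across, 140 mm high. Origin: centre of its underside.
- dish: Bystander, leave alone: white ceramic plate, 116 mm across, 16 mm high. Origin: centre of its underside.
- brush: Bystander, leave alone: paint brush, 190 mm long, lying flat. Origin: below its middle.
- mug: Bystander, leave alone: white mug, 74 mm across, 90 mm high. Origin: centre of its underside.
- bottle_c: Bystander, leave alone: wide paint jar, 52 mm across, 110 mm high. Origin: centre of its underside.

How it is judged:
On the way:
1. the carrier is lifted clear of the table (height (world z) of carrier above 0.06 m), for 0.2 s.
At the end, for the whole second after the job is handed in: The carrier sits fully home on the three balls, at rest and let go: seat pin pressed more than 4 mm, plate level within 0.03 rad, square to the mount within 0.05 rad and within 12 mm of the foot's centre (value of joint pin above 0.004 m and angle between carrier's own z axis and vertical below 0.03 rad and horizontal distance between carrier and mount below 0.012 m and angle between the x axis of carrier and the x axis of mount, either way round below 0.05 rad and linear speed of carrier below 0.02 m/s); the robot touches nothing.
It fails at once if the carrier is let go or dropped over the mount before it is past the spring noses (seat pin still free) (horizontal distance between carrier and mount below 0.03 m and height (world z) of carrier above 0.025 m and contact force between the fingers and carrier below 0.05 N and value of joint pin below 0.0003 m).
It fails at once if the carrier is forced against the mount (more than 56 N of contact between them, the seated springs' own 20 N included) (contact force between carrier and mount above 56 N).
It fails at once if the house is tipped more than 0.5 rad (angle between carrier's own z axis and vertical above 0.5 rad).
It fails at once if another thing on the table is moved more than 30 mm (distance of any of pot, offcut, bottle_a, bottle_b, dish, brush, mug, bottle_c from where it was at the start of the episode above 0.03 m).
It also fails if it takes over 58 s, if anything falls off the work surface, if the arm or the gripper's body presses on something with over 40 N, if the wrist force passes 120 N, or if a joint passes its speed limit or range.

## Working session

There is one attempt and no reset: what is moved stays moved. The work goes in short steps, Python scripts to look and compute and a tool call to move; the robot and the scene stay as the last step left them, time stands still between calls to the robot, and variables do not carry over. Pictures are saved under pics/ and viewed, at most 10 in all, crops included, and the job is handed in when it is done.

Besides the shell and the picture viewer there is one more tool, called after "Request:" in YAML: its name, and indented under it one key for each argument. servo_tool: Moves the arm, as the interface text tells. Its arguments: {"type":"object","properties":{"targets":{"type":"array"},"force":{"type":"number"}},"required":["targets"]}

```bash
mkdir -p pics; cat > h.py <<'E'
import numpy as np, cv2
from station import monitor, viewer, order
def grab(n,fn=None):
    f=viewer.grab_frame(n)
    if fn: cv2.imwrite('pics/'+fn,f['color'])
    return f
def K(f):
    F=f['color'].shape[0]/2/np.tan(np.radians(f['fovy'])/2)
    return F
def ray(f,u,v):
    F=K(f); d=np.array([(u-f['cx'])/F,(v-f['cy'])/F]); s=d.copy()
    for _ in range(30): s=d/(1+f['k1']*(s@s))
    R=np.array(f['R']);t=np.array(f['t'])
    w=R.T@np.array([s[0],s[1],1]); return -R.T@t,w
def onz(f,u,v,z):
    o,w=ray(f,u,v); return o+w*(z-o[2])/w[2]
def tri(f,p,g,q):
    (a,d),(b,e)=ray(f,*p),ray(g,*q)
    s=np.linalg.lstsq(np.c_[d,-e],b-a,rcond=None)[0]
    P,Q=a+d*s[0],b+e*s[1]; return (P+Q)/2,np.linalg.norm(P-Q)
def proj(f,X):
    c=np.array(f['R'])@X+np.array(f['t']); s=c[:2]/c[2]; s=s*(1+f['k1']*(s@s))
    return s*K(f)+[f['cx'],f['cy']]
E
python3 - <<'E'
from h import *
import pickle
fs={n:grab(n,n+'0.png') for n in('top','side','wrist')}
pickle.dump(fs,open('f0.pkl','wb'))
a=np.hstack([fs['top']['color'],fs['side']['color']])
for n,f in fs.items():
    R=np.array(f['R']);print(n,f['fovy'],f['cx'],f['cy'],f['k1'],(-R.T@np.array(f['t'])).round(3),R[2].round(2))
s=monitor.get_state();print(s)
E
```

```text
top 56.72585950960082 255.88362923835265 195.90240444853413 -0.10365090241981498 [ 0.51  -0.013  1.238] [ 0.09 -0.   -1.  ]
side 42.0839298408889 256.90782513695956 195.56082298009883 0.03145716371037797 [-0.173 -0.98   0.86 ] [ 0.54  0.65 -0.54]
wrist 71.8849477977616 252.93281370699785 194.59569431672458 -0.03779486939981942 [0.312 0.603 0.385] [-0.27  0.1  -0.96]
{'t': 0.15, 'q': array([ 1.49513535e+00,  3.59254021e-01,  1.12606371e-02, -2.47868807e-04,
       -1.22407572e+00, -2.88109973e-01]), 'qd': array([-2.98987883e-05, -1.33505846e-03,  3.09489554e-03, -4.63277660e-04,
       -1.21527793e-03, -5.28577504e-04]), 'joint_efforts': array([-1.19186821e-03, -5.83275390e+01,  2.93291223e+01,  7.00123250e+00,
        8.80740699e-03, -1.04888809e-04]), 'eef_pos': array([0.24006313, 0.63050779, 0.24781484]), 'ee_rot': array([ 3.14030612e+00, -1.38243825e-04, -3.63855235e-01]), 'force': array([0.39178306, 0.40532449, 0.78300374]), 'moment': array([ 0.02084807, -0.05664079,  0.01540494]), 'gripper_force': 0.0, 'width': 0.08782892824699325}
```

View pics/top0.png

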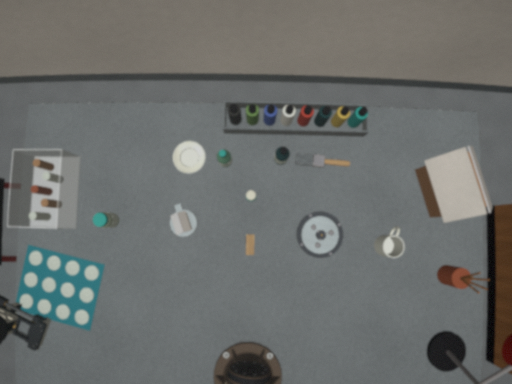

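View pics/side0.png

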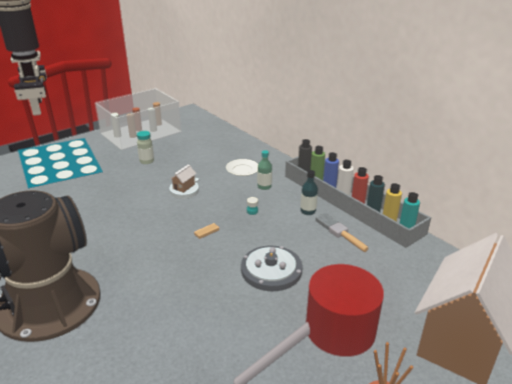

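The top view shows the house carrier near (182,222) and the mount near (320,234). In the side view they are near (184,184) and (271,265). I'll enlarge both.

```bash
python3 - <<'E'
from h import *
import pickle
fs=pickle.load(open('f0.pkl','rb'))
def crop(n,x,y,w,h): return cv2.resize(fs[n]['color'][y:y+h,x:x+w],(400,300),interpolation=cv2.INTER_CUBIC)
a=np.vstack([np.hstack([crop('top',152,199,60,45),crop('top',280,204,80,60)]),np.hstack([crop('side',154,159,60,45),crop('side',231,233,80,60)])])
cv2.imwrite('pics/c0.png',a)
f=fs['top']
for n,u,v,z in(('house',182,222,.017),('mount',320,234,.05),('pot',251,195,.045),('offc',250,244,.01),('ba',224,158,.1),('bb',282,155,.1)):print(n,onz(f,u,v,z).round(3))
E
```

```text
house [0.52  0.238 0.017]
mount [ 0.489 -0.231  0.05 ]
pot [0.616 0.002 0.045]
offc [0.45  0.002 0.01 ]
ba [0.73  0.091 0.1  ]
bb [ 0.743 -0.097  0.1  ]
```

View pics/c0.png

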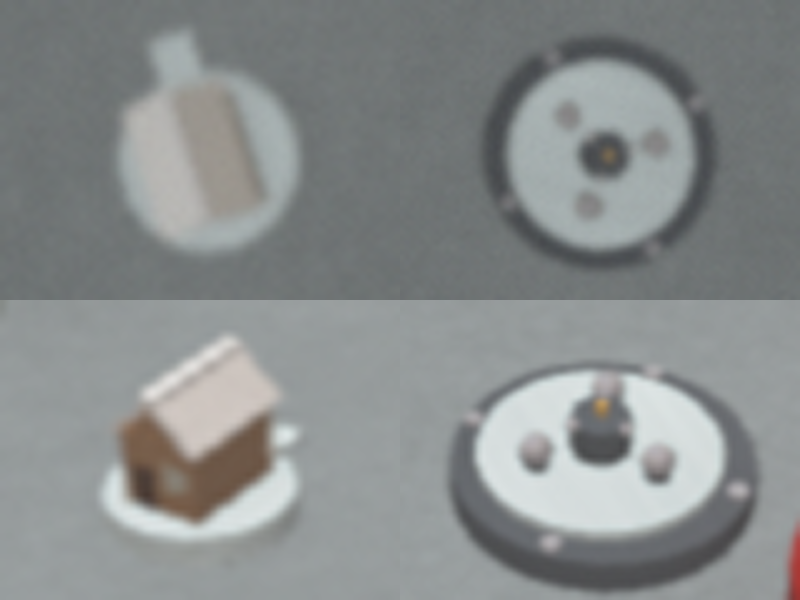

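The enlarged crop shows balls at about (568,115), (655,142) and (590,205). Only the last one, (590,205), lies symmetric to the foot's four screws, so it is the lone ball and mount +x points up and slightly right (yaw ≈ -16°). The tab gives the carrier yaw as ≈ +16°. I'm moving above the house for a closer look.

Request:
servo_tool:
  targets:
    - {"xyz": [4,2.7,0],"angular": [0,0,0],"claw": 8.76}
    - {"xyz": [4,2.7,0],"angular": [0,0,0],"claw": 8.76}
    - {"xyz": [4,2.7,0],"angular": [0,0,0],"claw": 8.76}
    - {"xyz": [4,2.7,0],"angular": [0,0,0],"claw": 8.76}
    - {"xyz": [4,2.7,0],"angular": [0,0,0],"claw": 8.76}
    - {"xyz": [4,2.7,0],"angular": [0,0,0],"claw": 8.76}
    - {"xyz": [4,2.7,0],"angular": [0,0,0],"claw": 8.76}
    - {"xyz": [4,2.7,0],"angular": [0,0,0],"claw": 8.76}
    - {"xyz": [4,2.7,0],"angular": [0,0,0],"claw": 8.76}
    - {"xyz": [4,2.7,0],"angular": [0,0,0],"claw": 8.76}
    - {"xyz": [0,0,0],"angular": [0,0,-7.4],"claw": 8.76}
    - {"xyz": [0,0,0],"angular": [0,0,-7.4],"claw": 8.76}
    - {"xyz": [0,0,0],"angular": [0,0,-7.4],"claw": 8.76}
    - {"xyz": [0,0,0],"angular": [0,0,-7.4],"claw": 8.76}
    - {"xyz": [0,0,0],"angular": [0,0,-7.4],"claw": 8.76}
    - {"xyz": [0,0,0],"angular": [0,0,0],"claw": 8.76}
    - {"xyz": [0,0,0],"angular": [0,0,0],"claw": 8.76}
    - {"xyz": [0,0,0],"angular": [0,0,0],"claw": 8.76}

```text
t: 1.95
eef_pos: [0.5179, 0.2361, 0.2485]
ee_rot: [3.142, 0.0, 0.279]
force: [-0.7, 0.0, -0.3]
width: 0.0878
gripper_force: 0.0
```

```bash
python3 - <<'E'
from h import *
import pickle
f=grab('wrist','w1.png');pickle.dump(f,open('w1.pkl','wb'))
E
```

```text
(no output)
```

View pics/w1.png

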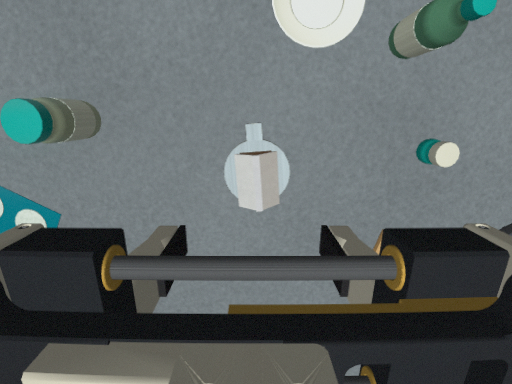

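The wrist view shows the plate circle centred near (257,172), the tab end near (254,124) and the roof ridge running along about (258,152)-(258,210). I'll measure these.

```bash
python3 - <<'E'
from h import *
import pickle
f=pickle.load(open('w1.pkl','rb'))
im=f['color'][110:222,210:310]
big=cv2.resize(im,None,fx=5,fy=5,interpolation=cv2.INTER_CUBIC)
cv2.imwrite('pics/w1c.png',big)
m=(im.min(2)>125).astype(np.uint8)
n,l,s,c=cv2.connectedComponentsWithStats(m);i=1+s[1:,4].argmax();m=(l==i).astype(np.uint8)
cn=max(cv2.findContours(m,0,1)[0],key=cv2.contourArea)[:,0]+[210,110]
print(s[i])
W=np.array([onz(f,u,v,.017) for u,v in cn])[:,:2]
c=np.array([.52,.235])
for _ in range(10):   # circle fit, radius 47, drop tab
    d=W-c; r=np.hypot(*d.T); k=abs(r-.047)<.005
    A=np.c_[2*W[k],np.ones(k.sum())]; x=np.linalg.lstsq(A,(W[k]**2).sum(1),rcond=None)[0]; c=x[:2]
R=np.sqrt(x[2]+c@c); t=W[np.hypot(*(W-c).T)>.06]
print('c',c,'R',R,k.sum(),len(W),'tab',t.mean(0),np.hypot(*(t-c).T).max(),'yaw',np.arctan2(*(t.mean(0)-c)[::-1]))
E
```

```text
[  12   13   69   90 3941]
c [0.51912863 0.23110236] R 0.04729377488329099 148 237 tab [0.58117926 0.2537966 ] 0.06902910931082243 yaw 0.35062544102580556
```

View pics/w1c.png

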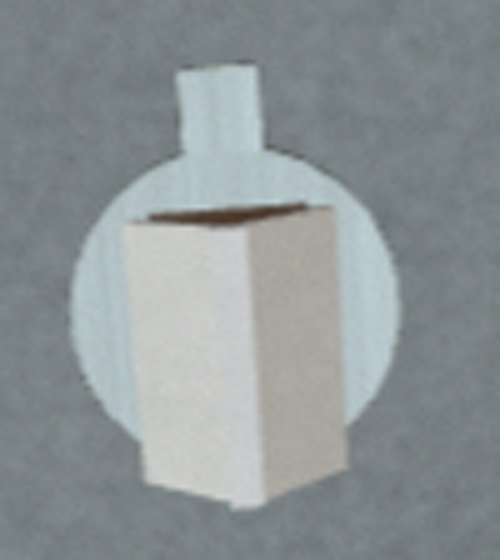

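```bash
python3 - <<'E'
from h import *
import pickle
f=pickle.load(open('w1.pkl','rb'))
P=[onz(f,210+u/5,110+v/5,.055)[:2] for u,v in((123,222),(145,482),(333,207),(347,467))]
P=np.array(P);print(P.mean(0),np.linalg.norm(P[0]-P[1]),np.linalg.norm(P[0]-P[2]))
for a,b in((1,0),(3,2)): d=P[b]-P[a];print(np.arctan2(d[1],d[0]))
y=.35;s=monitor.get_state()
for c in ([.5191,.2311],P.mean(0)):
  d=np.array(c)-s['eef_pos'][:2];print('tool dx,dy at yaw .35 cm',100*(d@[np.cos(y),np.sin(y)]),100*(d@[np.sin(y),-np.cos(y)]))
g=pickle.load(open('f0.pkl','rb'))['top']
B=[(313.6,227),(331,232.4),(318,245)]
for z in(.045,.06,.075):
  W=np.array([onz(g,u,v,z)[:2] for u,v in B]);c=W.mean(0);d=c-W[2];print(z,c,np.hypot(*(W-c).T),np.arctan2(d[1],d[0]))
E
```

```text
[0.51829263 0.23010345] 0.06868628551080182 0.052419824233715384
0.3439137823879955
0.3577119153356958
tool dx,dy at yaw .35 cm -0.059510689016930206 0.5154405952110052
tool dx,dy at yaw .35 cm -0.16952450305947767 0.5813689804663529
0.045 [ 0.48620066 -0.23497099] [0.03569389 0.03525134 0.03547848] -0.26944009730797275
0.06 [ 0.48649646 -0.23218474] [0.03524516 0.03480817 0.03503245] -0.2694400973079725
0.075 [ 0.48679226 -0.2293985 ] [0.03479642 0.034365   0.03458642] -0.2694400973079731
```

Request:
servo_tool:
  targets:
    - {"xyz": [0,0,0],"angular": [0,0,-4.1],"claw": 8.76}
    - {"xyz": [-0.1,0.54,3],"angular": [0,0,0],"claw": 8.76}
    - {"xyz": [0,0,4],"angular": [0,0,0],"claw": 8.76}
    - {"xyz": [0,0,4],"angular": [0,0,0],"claw": 8.76}
    - {"xyz": [0,0,3],"angular": [0,0,0],"claw": 8.76}
    - {"xyz": [0,0,2],"angular": [0,0,0],"claw": 8.76}
    - {"xyz": [0,0,2],"angular": [0,0,0],"claw": 8.76}
    - {"xyz": [0,0,1],"angular": [0,0,0],"claw": 8.76}
    - {"xyz": [0,0,1],"angular": [0,0,0],"claw": 8.76}
    - {"xyz": [0,0,0.4],"angular": [0,0,0],"claw": 8.76}
    - {"xyz": [0,0,0],"angular": [0,0,0],"claw": 8.76}
    - {"xyz": [0,0,0],"angular": [0,0,0],"claw": 8.76}

```text
t: 3.2
eef_pos: [0.5193, 0.2311, 0.0453]
ee_rot: [-3.141, -0.001, 0.353]
force: [0.6, 1.7, -0.3]
width: 0.0877
gripper_force: 0.0
```

Request:
servo_tool:
  targets:
    - {"xyz": [0,0,0],"angular": [0,0,0],"claw": 4}
    - {"xyz": [0,0,0],"angular": [0,0,0],"claw": 4}
    - {"xyz": [0,0,0],"angular": [0,0,0],"claw": 4}
    - {"xyz": [0,0,0],"angular": [0,0,0],"claw": 4}
    - {"xyz": [0,0,0],"angular": [0,0,0],"claw": 4}
    - {"xyz": [0,0,0],"angular": [0,0,0],"claw": 4}
    - {"xyz": [0,0,0],"angular": [0,0,0],"claw": 4}
    - {"xyz": [0,0,0],"angular": [0,0,0],"claw": 4}
  force: 30

```text
t: 4.0
eef_pos: [0.5189, 0.2308, 0.0446]
ee_rot: [-3.141, -0.0, 0.354]
force: [-0.8, 0.8, 1.5]
width: 0.0504
gripper_force: 30.0
```

Width 50 mm where the walls measure 44 mm, so I'll check whether the fingers are still closing or have caught the eaves.

Request:
servo_tool:
  targets:
    - {"xyz": [0,0,0],"angular": [0,0,0],"claw": 4}
    - {"xyz": [0,0,0],"angular": [0,0,0],"claw": 4}
    - {"xyz": [0,0,0],"angular": [0,0,0],"claw": 4}

```text
t: 4.3
eef_pos: [0.5189, 0.2308, 0.0446]
ee_rot: [-3.142, -0.0, 0.354]
force: [-2.1, 0.5, 1.2]
width: 0.0503
gripper_force: 30.0
```

```bash
python3 - <<'E'
from h import *
f=grab('wrist');g=grab('side')
p=proj(g,np.array([.519,.231,.05])).astype(int);print(p)
a=f['color'];b=cv2.resize(g['color'][p[1]-35:p[1]+25,p[0]-50:p[0]+30],(512,384),interpolation=cv2.INTER_CUBIC)
cv2.imwrite('pics/g1.png',cv2.resize(np.hstack([a,b]),(800,300)))
s=monitor.get_state();print(s['width'],s['gripper_force'],s['force'],s['moment'])
E
```

```text
[183 178]
0.050680184537103094 30.00021681189537 [-1.19747781  0.94344597  1.5263045 ] [0.44392156 0.31802359 0.02927937]
```

View pics/g1.png

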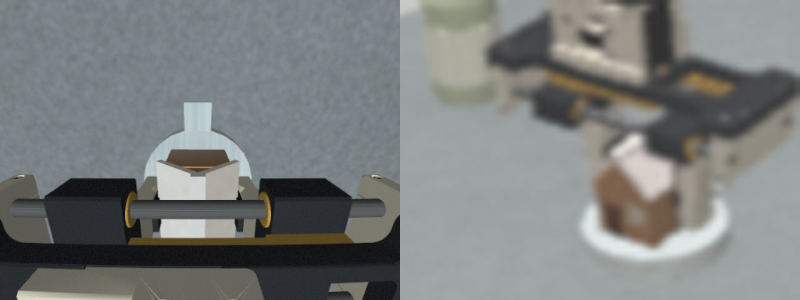

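The wrist half of the picture shows the roof edges in contact with the finger backs at about (155,185) and (240,185). That means the pads caught the eaves, so I'll open, go 3 mm lower and close again.

Request:
servo_tool:
  targets:
    - {"xyz": [0,0,0],"angular": [0,0,0],"claw": 7}
    - {"xyz": [0,0,0],"angular": [0,0,0],"claw": 7}
    - {"xyz": [0,0,0],"angular": [0,0,0],"claw": 7}
    - {"xyz": [0,0,0.15],"angular": [0,0,0],"claw": 7}
    - {"xyz": [0,0,0.15],"angular": [0,0,0],"claw": 7}
    - {"xyz": [0,0,0],"angular": [0,0,0],"claw": 7}
    - {"xyz": [0,0,0],"angular": [0,0,0],"claw": 4}
    - {"xyz": [0,0,0],"angular": [0,0,0],"claw": 4}
    - {"xyz": [0,0,0],"angular": [0,0,0],"claw": 4}
    - {"xyz": [0,0,0],"angular": [0,0,0],"claw": 4}
    - {"xyz": [0,0,0],"angular": [0,0,0],"claw": 4}
    - {"xyz": [0,0,0],"angular": [0,0,0],"claw": 4}
    - {"xyz": [0,0,0],"angular": [0,0,0],"claw": 4}
  force: 30

```text
t: 5.7
eef_pos: [0.5189, 0.2309, 0.0416]
ee_rot: [-3.141, -0.0, 0.354]
force: [-0.9, 0.3, -0.6]
width: 0.0498
gripper_force: 30.0
```

```bash
python3 - <<'E'
from h import *
f=grab('wrist');g=grab('side')
a=cv2.resize(f['color'][190:310,160:340],(400,267),interpolation=cv2.INTER_CUBIC)
p=proj(g,np.array([.519,.231,.045])).astype(int)
b=cv2.resize(g['color'][p[1]-20:p[1]+20,p[0]-30:p[0]+30],(400,267),interpolation=cv2.INTER_CUBIC)
cv2.imwrite('pics/g2.png',np.hstack([a,b]))
E
```

```text
(no output)
```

View pics/g2.png

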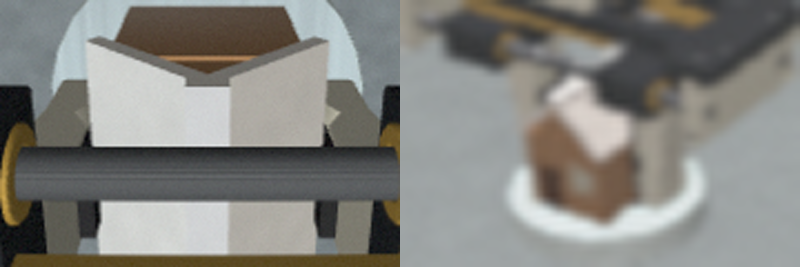

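```bash
python3 - <<'E'
from h import *
s=monitor.get_state();y=.354
m=s['moment'];print(m,'tool x',m[0]*np.cos(y)+m[1]*np.sin(y),'tool y',m[0]*np.sin(y)-m[1]*np.cos(y),s['force'],s['width'])
E
```

```text
[ 0.27986901  0.21868767 -0.0289598 ] tool x 0.3383239765059658 tool y -0.10811033205780615 [-0.84138951  0.46832049  0.75788164] 0.05031233893887134
```

Request:
servo_tool:
  targets:
    - {"xyz": [0,0,0],"angular": [0,0,0],"claw": 7}
    - {"xyz": [0,0,0],"angular": [0,0,0],"claw": 7}
    - {"xyz": [0,0,0],"angular": [0,0,0],"claw": 7}
    - {"xyz": [0,0,0],"angular": [0,0,0],"claw": 7}

```text
t: 6.2
eef_pos: [0.5189, 0.2306, 0.0415]
ee_rot: [3.141, 0.0, 0.353]
force: [0.3, -0.0, -0.6]
width: 0.0694
gripper_force: 0.0
```

```bash
python3 - <<'E'
from h import *
s=monitor.get_state();y=.354
m=s['moment'];print(m,'tool x',m[0]*np.cos(y)+m[1]*np.sin(y),'tool y',m[0]*np.sin(y)-m[1]*np.cos(y),s['force'],s['width'])
f=grab('wrist')
a=cv2.resize(f['color'][170:320,130:370],(800,500),interpolation=cv2.INTER_CUBIC)
cv2.imwrite('pics/g3.png',a)
E
```

```text
[-0.05654343 -0.01974717 -0.020258  ] tool x -0.05988278285034491 tool y -0.001078201111401795 [ 0.25378176 -0.00120957 -0.63759686] 0.0693788925825113
```

View pics/g3.png

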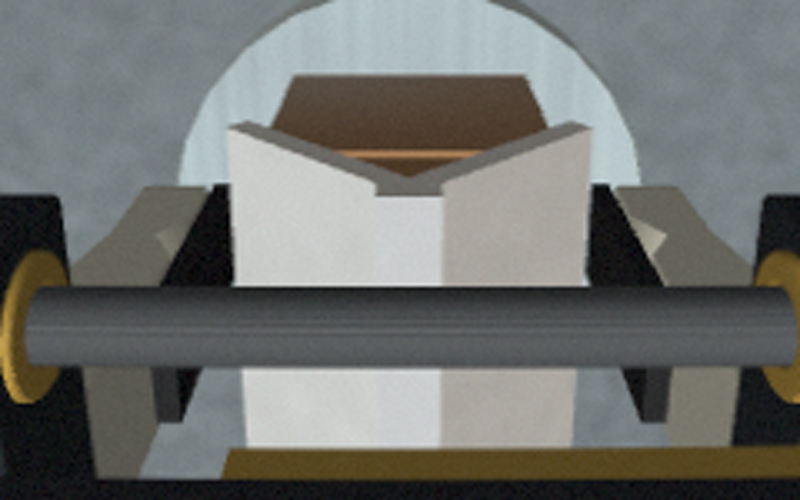

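The open fingers show pads (dark, about 46 mm long by scale), reaching above eave height at (165,400) and (655,400). A light-force close should show what they actually touch.

Request:
servo_tool:
  targets:
    - {"xyz": [0,0,0.1],"angular": [0,0,0],"claw": 4}
    - {"xyz": [0,0,0],"angular": [0,0,0],"claw": 4}
    - {"xyz": [0,0,0],"angular": [0,0,0],"claw": 4}
    - {"xyz": [0,0,0],"angular": [0,0,0],"claw": 4}
    - {"xyz": [0,0,0],"angular": [0,0,0],"claw": 4}
    - {"xyz": [0,0,0],"angular": [0,0,0],"claw": 4}
  force: 4

```text
t: 6.85
eef_pos: [0.5188, 0.2308, 0.0406]
ee_rot: [-3.142, 0.0, 0.354]
force: [-0.4, 0.9, 0.2]
width: 0.0518
gripper_force: 4.0
```

Request:
servo_tool:
  targets:
    - {"xyz": [0,0,0],"angular": [0,0,0],"claw": 4}
    - {"xyz": [0,0,0],"angular": [0,0,0],"claw": 4}
    - {"xyz": [0,0,0],"angular": [0,0,0],"claw": 4}
  force: 60

```text
t: 7.15
eef_pos: [0.5188, 0.2307, 0.0405]
ee_rot: [-3.142, 0.0, 0.353]
force: [-0.4, 1.2, -2.0]
width: 0.0495
gripper_force: 60.0
```

Width is 51.8 mm at 4 N and 49.5 mm at 60 N, so the pads hold the 52 mm eaves. They are longer than the free wall height, so this can't be avoided. The hold is firm and level, so I'm lifting at 45 N.

Request:
servo_tool:
  targets:
    - {"xyz": [0,0,-0.5],"angular": [0,0,0],"claw": 4}
    - {"xyz": [0,0,-0.5],"angular": [0,0,0],"claw": 4}
    - {"xyz": [0,0,-1],"angular": [0,0,0],"claw": 4}
    - {"xyz": [0,0,-2],"angular": [0,0,0],"claw": 4}
    - {"xyz": [0,0,-3],"angular": [0,0,0],"claw": 4}
    - {"xyz": [0,0,-3],"angular": [0,0,0],"claw": 4}
    - {"xyz": [0,0,-2],"angular": [0,0,0],"claw": 4}
    - {"xyz": [0,0,-2],"angular": [0,0,0],"claw": 4}
    - {"xyz": [0,0,-1],"angular": [0,0,0],"claw": 4}
    - {"xyz": [0,0,0],"angular": [0,0,0],"claw": 4}
    - {"xyz": [0,0,0],"angular": [0,0,0],"claw": 4}
    - {"xyz": [0,0,0],"angular": [0,0,0],"claw": 4}
  force: 45

```text
t: 8.35
eef_pos: [0.5182, 0.2303, 0.1893]
ee_rot: [3.141, 0.002, 0.353]
force: [-0.3, -0.7, -3.8]
width: 0.0499
gripper_force: 45.0
```

```bash
python3 - <<'E'
from h import *
f=grab('wrist');g=grab('side');s=monitor.get_state();print(s['force'],s['width'],s['eef_pos'])
p=proj(g,s['eef_pos']-[0,0,.02]).astype(int)
b=cv2.resize(g['color'][p[1]-25:p[1]+25,p[0]-33:p[0]+33],(400,300),interpolation=cv2.INTER_CUBIC)
cv2.imwrite('pics/l1.png',np.hstack([cv2.resize(f['color'],(400,300)),b]))
E
```

```text
[ 0.22841987  0.16690051 -4.5126021 ] 0.049657345551702384 [0.51841703 0.23038827 0.18939332]
```

View pics/l1.png

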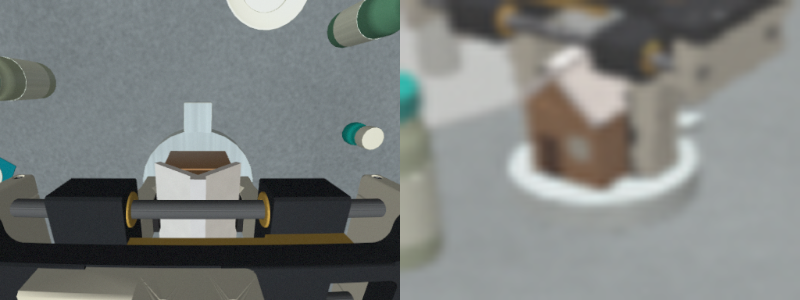

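The carrier hangs level in the grip, with the tab at the same wrist pixel, about (198,115), as before lifting, and a weight of about 4.3 N. I'm moving to a standoff just short of the mount so the wrist camera can see it.

Request:
servo_tool:
  targets:
    - {"xyz": [-1.1,1.5,0],"angular": [0,0,0],"claw": 4}
    - {"xyz": [-2.25,3.03,0],"angular": [0,0,3],"claw": 4}
    - {"xyz": [-2.08,3.15,0],"angular": [0,0,0],"claw": 4}
    - {"xyz": [-2.08,3.15,0],"angular": [0,0,0],"claw": 4}
    - {"xyz": [-2.08,3.15,0],"angular": [0,0,0],"claw": 4}
    - {"xyz": [-2.08,3.15,0],"angular": [0,0,0],"claw": 4}
    - {"xyz": [-2.08,3.15,0],"angular": [0,0,0],"claw": 4}
    - {"xyz": [-2.08,3.15,0],"angular": [0,0,0],"claw": 4}
    - {"xyz": [-2.08,3.15,0],"angular": [0,0,0],"claw": 4}
    - {"xyz": [-2.08,3.15,0],"angular": [0,0,0],"claw": 4}
    - {"xyz": [-2.08,3.15,0],"angular": [0,0,0],"claw": 4}
    - {"xyz": [-2.08,3.15,0],"angular": [0,0,0],"claw": 4}
    - {"xyz": [-1,1.5,0],"angular": [0,0,3],"claw": 4}
    - {"xyz": [0,0,0],"angular": [0,0,6],"claw": 4}
    - {"xyz": [0,0,0],"angular": [0,0,6],"claw": 4}
    - {"xyz": [0,0,0],"angular": [0,0,6],"claw": 4}
    - {"xyz": [0,0,0],"angular": [0,0,6],"claw": 4}
    - {"xyz": [0,0,0],"angular": [0,0,5.7],"claw": 4}
    - {"xyz": [0,0,0],"angular": [0,0,0],"claw": 4}
    - {"xyz": [0,0,0],"angular": [0,0,0],"claw": 4}

```text
t: 10.45
eef_pos: [0.3924, -0.2033, 0.1903]
ee_rot: [3.142, 0.0, -0.267]
force: [-0.4, 0.1, -4.5]
width: 0.0496
gripper_force: 45.0
```

```bash
python3 - <<'E'
from h import *
import pickle
f=grab('wrist','w2.png');pickle.dump(f,open('w2.pkl','wb'));print(monitor.get_state()['eef_pos'])
o=pickle.load(open('f0.pkl','rb'))
T=[(313.6,227),(331,232.4),(318,245),(321.6,235)];S=[(272.2,249.8),(282.6,265.4),(258.2,263),(271.4,254.4)]
for a,b in zip(T,S):
  P,e=tri(o['top'],a,o['side'],b);print(P.round(4),e, proj(f,P).round(1))
E
```

```text
[ 0.39252153 -0.20326669  0.19042251]
[ 0.5125 -0.2116  0.0396] 0.0014917319597514567 [229.2  74. ]
[ 0.4953 -0.2718  0.0356] 0.001909341115424239 [290.8  75.3]
[ 0.4522 -0.2274  0.0369] 0.0014722095699321316 [259.8 128.7]
[ 0.4868 -0.2368  0.0531] 0.002862967015274642 [260.3  91.8]
```

View pics/w2.png

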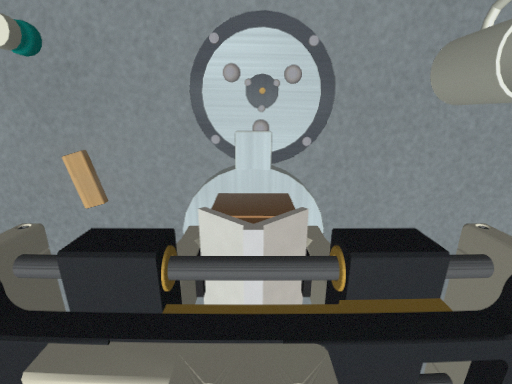

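The wrist view shows the pair of balls at about (231,72) and (293,74), the pin at (262,90) and the lone ball at (261,127) towards the tool, all near their predicted pixels. The screws at (214,38), (313,41), (216,140) and (307,141) confirm the orientation. I'll refine these by blob centroids.

```bash
python3 - <<'E'
from h import *
import pickle
f=pickle.load(open('w2.pkl','rb'));o=pickle.load(open('f0.pkl','rb'))
im=f['color'].astype(int);hsv=cv2.cvtColor(f['color'],cv2.COLOR_BGR2HSV)
pts={}
for n,(u,v),r in(('A',(231,72),11),('B',(292,74),11),('pin',(262,90),6)):
    p=im[v-r:v+r+1,u-r:u+r+1]; br=p[...,0]-p[...,2]
    m=(br<np.percentile(br,95)-14) if n!='pin' else (br<-25)
    m=m.astype(np.uint8);k,l,s,c=cv2.connectedComponentsWithStats(m);i=1+s[1:,4].argmax()
    pts[n]=c[i]+[u-r,v-r];print(n,pts[n],s[i])
for z in(.030,.037,.044):
    A,B=[onz(f,*pts[k],z)[:2] for k in'AB'];d=B-A;print(z,'AB',np.linalg.norm(d),'yaw',np.arctan2(d[0],-d[1]),'C',(A+B)/2-.018*np.array([-d[1],d[0]])/np.linalg.norm(d)*np.array([1,1]))
for z in (.045,.051,.057):print('pin',z,onz(f,*pts['pin'],z))
for n,a,b in(('A',(313.6,227),(272.2,249.8)),('B',(331,232.4),(282.6,265.4)),('pin',(321.6,235),(271.4,254.4))):
    print(n,tri(f,pts[n],o['side'],b),tri(f,pts[n],o['top'],a)[1])
# foot outline (dark ring) at z=.02
m=(hsv[...,2]<75).astype(np.uint8);m[165:]=0
cn=max(cv2.findContours(m,0,1)[0],key=cv2.contourArea)[:,0];W=np.array([onz(f,u,v,.02)[:2] for u,v in cn if v<125])
x=np.linalg.lstsq(np.c_[2*W,np.ones(len(W))],(W**2).sum(1),rcond=None)[0];print('foot',x[:2],np.sqrt(x[2]+x[:2]@x[:2]),len(W))
E
```

```text
A [231.14583333  72.225     ] [  3   2  17  19 240]
B [292.63555556  73.89333333] [  3   2  18  19 225]
pin [261.68571429  90.31428571] [ 3  3  7  7 35]
0.03 AB 0.06390090797245165 yaw -0.2913589941702256 C [ 0.48870874 -0.23906807]
0.037 AB 0.062396557743632466 yaw -0.2913589941702269 C [ 0.48778496 -0.23858821]
0.044 AB 0.060892207514813224 yaw -0.2913589941702267 C [ 0.48686118 -0.23810835]
pin 0.045 [ 0.48842885 -0.23884991  0.045     ]
pin 0.051 [ 0.48796731 -0.23853126  0.051     ]
pin 0.057 [ 0.48750578 -0.23821262  0.057     ]
A (array([ 0.51272764, -0.21355683,  0.04090932]), np.float64(0.0015326880380210088)) 0.0030722378698436114
B (array([ 0.49571155, -0.27341916,  0.03671691]), np.float64(0.0009216923997720658)) 0.003027839537203706
pin (array([ 0.48761834, -0.2382811 ,  0.05386202]), np.float64(0.00032251646327016763)) 0.003165321222587359
foot [ 0.6082408  -0.01437536] 0.011744758860055403 66
```

The ball spacing matches at z = 0.037. That puts the centre at (0.488, -0.2386), yaw at about -0.29 and true home near z = 0.039. I'm moving above it.

Request:
servo_tool:
  targets:
    - {"xyz": [0,0,0],"angular": [0,0,1.2],"claw": 4}
    - {"xyz": [1.5,0.1,0],"angular": [0,0,0],"claw": 4}
    - {"xyz": [2.5,0.2,0],"angular": [0,0,0],"claw": 4}
    - {"xyz": [2.5,0.2,0],"angular": [0,0,0],"claw": 4}
    - {"xyz": [2.5,0.18,0],"angular": [0,0,0],"claw": 4}
    - {"xyz": [1.14,0,0],"angular": [0,0,0],"claw": 4}
    - {"xyz": [0,0,1.5],"angular": [0,0,0],"claw": 4}
    - {"xyz": [0,0,2],"angular": [0,0,0],"claw": 4}
    - {"xyz": [0,0,2],"angular": [0,0,0],"claw": 4}
    - {"xyz": [0,0,1.5],"angular": [0,0,0],"claw": 4}
    - {"xyz": [0,0,1],"angular": [0,0,0],"claw": 4}
    - {"xyz": [0,0,0.5],"angular": [0,0,0],"claw": 4}
    - {"xyz": [0,0,0],"angular": [0,0,0],"claw": 4}
    - {"xyz": [0,0,0],"angular": [0,0,0],"claw": 4}
    - {"xyz": [0,0,0],"angular": [0,0,0],"claw": 4}

```text
t: 12.0
eef_pos: [0.4886, -0.2389, 0.1064]
ee_rot: [-3.141, -0.002, -0.29]
force: [-0.5, -0.9, -4.5]
width: 0.0497
gripper_force: 45.0
```

```bash
python3 - <<'E'
from h import *
s=monitor.get_state();print(s['eef_pos'],s['ee_rot'],s['force'],s['moment'],s['t'])
# tool pose error wrt target
d=np.array([.4878,-.2386])-s['eef_pos'][:2];y=s['ee_rot'][2];print('cm',100*(d@[np.cos(y),np.sin(y)]),100*(d@[np.sin(y),-np.cos(y)]))
E
```

```text
[ 0.48862057 -0.23885824  0.10639465] [-3.14145300e+00 -1.50427027e-03 -2.90305451e-01] [-0.49959687 -0.87519118 -4.54858966] [-0.0036457   0.03538126  0.02427621] 12.0
cm -0.08601553247272074 -0.001254897414551991
```

Request:
servo_tool:
  targets:
    - {"xyz": [-0.06,0,0.2],"angular": [0,0,0],"claw": 4}
    - {"xyz": [0,0,0.2],"angular": [0,0,0],"claw": 4}
    - {"xyz": [0,0,0.2],"angular": [0,0,0],"claw": 4}
    - {"xyz": [0,0,0.2],"angular": [0,0,0],"claw": 4}
    - {"xyz": [0,0,0.1],"angular": [0,0,0],"claw": 4}
    - {"xyz": [0,0,0],"angular": [0,0,0],"claw": 4}

```text
t: 12.6
eef_pos: [0.4873, -0.2386, 0.0963]
ee_rot: [3.142, 0.0, -0.291]
force: [0.9, 0.2, -3.9]
width: 0.0496
gripper_force: 45.0
```

Request:
servo_tool:
  targets:
    - {"xyz": [0,0,0.1],"angular": [0,0,0],"claw": 4}
    - {"xyz": [0,0,0.1],"angular": [0,0,0],"claw": 4}
    - {"xyz": [0,0,0.1],"angular": [0,0,0],"claw": 4}
    - {"xyz": [0,0,0],"angular": [0,0,0],"claw": 4}

```text
t: 13.0
eef_pos: [0.4873, -0.2386, 0.0934]
ee_rot: [3.142, 0.0, -0.29]
force: [-0.7, -0.1, -4.0]
width: 0.0498
gripper_force: 45.0
```

Request:
servo_tool:
  targets:
    - {"xyz": [0,0,0.1],"angular": [0,0,0],"claw": 4}
    - {"xyz": [0,0,0.1],"angular": [0,0,0],"claw": 4}
    - {"xyz": [0,0,0],"angular": [0,0,0],"claw": 4}

```text
t: 13.3
eef_pos: [0.4873, -0.2386, 0.0914]
ee_rot: [3.142, 0.0, -0.291]
force: [0.9, -0.1, -4.5]
width: 0.0495
gripper_force: 45.0
```

Request:
servo_tool:
  targets:
    - {"xyz": [0,0,0.1],"angular": [0,0,0],"claw": 4}
    - {"xyz": [0,0,0.1],"angular": [0,0,0],"claw": 4}
    - {"xyz": [0,0,0],"angular": [0,0,0],"claw": 4}

```text
t: 13.6
eef_pos: [0.4874, -0.2386, 0.0894]
ee_rot: [3.142, 0.0, -0.291]
force: [1.2, -0.1, -4.5]
width: 0.05
gripper_force: 45.0
```

Request:
servo_tool:
  targets:
    - {"xyz": [0,0,0.1],"angular": [0,0,0],"claw": 4}
    - {"xyz": [0,0,0],"angular": [0,0,0],"claw": 4}
    - {"xyz": [0,0,0],"angular": [0,0,0],"claw": 4}

```text
t: 13.9
eef_pos: [0.4874, -0.2386, 0.0885]
ee_rot: [3.142, 0.0, -0.291]
force: [0.8, -1.0, -4.4]
width: 0.0498
gripper_force: 45.0
```

Request:
servo_tool:
  targets:
    - {"xyz": [0,0,0.1],"angular": [0,0,0],"claw": 4}
    - {"xyz": [0,0,0],"angular": [0,0,0],"claw": 4}
    - {"xyz": [0,0,0],"angular": [0,0,0],"claw": 4}

```text
t: 14.2
eef_pos: [0.4875, -0.2386, 0.0875]
ee_rot: [3.142, 0.0, -0.29]
force: [-0.6, 0.2, -4.2]
width: 0.0494
gripper_force: 45.0
```

Request:
servo_tool:
  targets:
    - {"xyz": [0,0,0.1],"angular": [0,0,0],"claw": 4}
    - {"xyz": [0,0,0],"angular": [0,0,0],"claw": 4}
    - {"xyz": [0,0,0],"angular": [0,0,0],"claw": 4}

```text
t: 14.5
eef_pos: [0.4878, -0.2386, 0.0869]
ee_rot: [-3.142, -0.001, -0.29]
force: [-0.5, 0.7, 0.4]
width: 0.0499
gripper_force: 45.0
```

Request:
servo_tool:
  targets:
    - {"xyz": [0,0,0.1],"angular": [0,0,0],"claw": 4}
    - {"xyz": [0,0,0],"angular": [0,0,0],"claw": 4}
    - {"xyz": [0,0,0],"angular": [0,0,0],"claw": 4}

```text
t: 14.8
eef_pos: [0.4877, -0.2387, 0.0858]
ee_rot: [3.142, -0.001, -0.29]
force: [0.7, -0.2, 0.9]
width: 0.0496
gripper_force: 45.0
```

Request:
servo_tool:
  targets:
    - {"xyz": [0,0,0.1],"angular": [0,0,0],"claw": 4}
    - {"xyz": [0,0,0],"angular": [0,0,0],"claw": 4}
    - {"xyz": [0,0,0],"angular": [0,0,0],"claw": 4}

```text
t: 15.1
eef_pos: [0.4871, -0.2385, 0.0842]
ee_rot: [-3.142, 0.001, -0.291]
force: [1.0, -0.6, -2.7]
width: 0.0498
gripper_force: 45.0
```

Contact came at TCP 0.087, with a push of about 5 N that is now fading past the noses, so home should be at TCP ≈ 0.078. Continuing in 1 mm steps.

Request:
servo_tool:
  targets:
    - {"xyz": [0,0,0.1],"angular": [0,0,0],"claw": 4}
    - {"xyz": [0,0,0],"angular": [0,0,0],"claw": 4}
    - {"xyz": [0,0,0],"angular": [0,0,0],"claw": 4}

```text
t: 15.4
eef_pos: [0.487, -0.2385, 0.0831]
ee_rot: [-3.142, 0.001, -0.291]
force: [0.8, 0.4, -4.3]
width: 0.0495
gripper_force: 45.0
```

Request:
servo_tool:
  targets:
    - {"xyz": [0,0,0.1],"angular": [0,0,0],"claw": 4}
    - {"xyz": [0,0,0],"angular": [0,0,0],"claw": 4}
    - {"xyz": [0,0,0],"angular": [0,0,0],"claw": 4}

```text
t: 15.7
eef_pos: [0.4871, -0.2385, 0.0822]
ee_rot: [-3.142, 0.001, -0.291]
force: [0.4, 0.8, -5.4]
width: 0.0495
gripper_force: 45.0
```

Request:
servo_tool:
  targets:
    - {"xyz": [0,0,0.1],"angular": [0,0,0],"claw": 4}
    - {"xyz": [0,0,0],"angular": [0,0,0],"claw": 4}
    - {"xyz": [0,0,0],"angular": [0,0,0],"claw": 4}

```text
t: 16.0
eef_pos: [0.4872, -0.2385, 0.0813]
ee_rot: [-3.142, 0.001, -0.291]
force: [0.3, -0.0, -7.0]
width: 0.0498
gripper_force: 45.0
```

Now it's pulling. Continuing to home.

Request:
servo_tool:
  targets:
    - {"xyz": [0,0,0.1],"angular": [0,0,0],"claw": 4}
    - {"xyz": [0,0,0],"angular": [0,0,0],"claw": 4}
    - {"xyz": [0,0,0],"angular": [0,0,0],"claw": 4}

```text
t: 16.3
eef_pos: [0.4872, -0.2385, 0.0802]
ee_rot: [-3.142, 0.001, -0.291]
force: [0.2, 0.1, -8.0]
width: 0.0499
gripper_force: 45.0
```

Request:
servo_tool:
  targets:
    - {"xyz": [0,0,0.1],"angular": [0,0,0],"claw": 4}
    - {"xyz": [0,0,0],"angular": [0,0,0],"claw": 4}
    - {"xyz": [0,0,0],"angular": [0,0,0],"claw": 4}

```text
t: 16.6
eef_pos: [0.4872, -0.2385, 0.0793]
ee_rot: [-3.142, 0.001, -0.291]
force: [0.1, 0.3, -8.8]
width: 0.0494
gripper_force: 45.0
```

Request:
servo_tool:
  targets:
    - {"xyz": [0,0,0.05],"angular": [0,0,0],"claw": 4}
    - {"xyz": [0,0,0],"angular": [0,0,0],"claw": 4}
    - {"xyz": [0,0,0],"angular": [0,0,0],"claw": 4}

```text
t: 16.9
eef_pos: [0.4874, -0.2385, 0.079]
ee_rot: [-3.142, 0.0, -0.291]
force: [-0.7, 1.2, -7.1]
width: 0.0498
gripper_force: 45.0
```

Request:
servo_tool:
  targets:
    - {"xyz": [0,0,0.05],"angular": [0,0,0],"claw": 4}
    - {"xyz": [0,0,0],"angular": [0,0,0],"claw": 4}
    - {"xyz": [0,0,0],"angular": [0,0,0],"claw": 4}

```text
t: 17.2
eef_pos: [0.4874, -0.2386, 0.0787]
ee_rot: [3.142, -0.0, -0.29]
force: [-0.1, 0.7, -6.6]
width: 0.0498
gripper_force: 45.0
```

Request:
servo_tool:
  targets:
    - {"xyz": [0,0,0.05],"angular": [0,0,0],"claw": 4}
    - {"xyz": [0,0,0],"angular": [0,0,0],"claw": 4}
    - {"xyz": [0,0,0],"angular": [0,0,0],"claw": 4}

```text
t: 17.5
eef_pos: [0.4876, -0.2386, 0.0784]
ee_rot: [3.142, -0.0, -0.29]
force: [-2.9, 2.4, 0.9]
width: 0.0496
gripper_force: 45.0
```

The force has risen from -8.8 N to +0.9 N, so the plate is resting on the balls at home. I'm easing the grip, opening, and backing straight up.

Request:
servo_tool:
  targets:
    - {"xyz": [0,0,0],"angular": [0,0,0],"claw": 4}
    - {"xyz": [0,0,0],"angular": [0,0,0],"claw": 4}
    - {"xyz": [0,0,0],"angular": [0,0,0],"claw": 4}
  force: 5

```text
t: 17.8
eef_pos: [0.4877, -0.2387, 0.0783]
ee_rot: [3.142, -0.001, -0.29]
force: [-2.0, 1.9, 0.8]
width: 0.0518
gripper_force: 5.0
```

Request:
servo_tool:
  targets:
    - {"xyz": [0,0,0],"angular": [0,0,0],"claw": 5.6}
    - {"xyz": [0,0,0],"angular": [0,0,0],"claw": 6.2}
    - {"xyz": [0,0,0],"angular": [0,0,0],"claw": 7.5}
    - {"xyz": [0,0,0],"angular": [0,0,0],"claw": 8.7}
    - {"xyz": [0,0,0],"angular": [0,0,0],"claw": 8.7}
    - {"xyz": [0,0,0],"angular": [0,0,0],"claw": 8.7}
    - {"xyz": [0,0,-0.5],"angular": [0,0,0],"claw": 8.7}
    - {"xyz": [0,0,-1],"angular": [0,0,0],"claw": 8.7}
    - {"xyz": [0,0,-2],"angular": [0,0,0],"claw": 8.7}
    - {"xyz": [0,0,-3],"angular": [0,0,0],"claw": 8.7}
    - {"xyz": [0,0,-4],"angular": [0,0,0],"claw": 8.7}
    - {"xyz": [0,0,-4],"angular": [0,0,0],"claw": 8.7}
    - {"xyz": [0,0,-2],"angular": [0,0,0],"claw": 8.7}
    - {"xyz": [0,0,0],"angular": [0,0,0],"claw": 8.7}
    - {"xyz": [0,0,0],"angular": [0,0,0],"claw": 8.7}

```text
t: 19.3
eef_pos: [0.4874, -0.2385, 0.244]
ee_rot: [-3.141, -0.002, -0.291]
force: [-0.0, 0.6, -0.1]
width: 0.0869
gripper_force: 0.0
```

```bash
python3 - <<'E'
from h import *
s=monitor.get_state();print(s['force'],s['t'],s['width'])
f=grab('wrist','e.png')
im=f['color'];z=.0375+.017
# expected plate and eave positions: measure plate circle
C=np.array([.4877,-.2387]);p=proj(f,np.array([*C,z])).astype(int);print(p)
x0,y0=p-75;x0=max(x0,0);y0=max(y0,0)
hsv=cv2.cvtColor(im,cv2.COLOR_BGR2HSV);m=(im.min(2)>125).astype(np.uint8);m[225:]=0
n,l,s_,c=cv2.connectedComponentsWithStats(m);print([(s_[i].tolist()) for i in range(1,n) if s_[i,4]>150])
# tab end expected, ridge ends
y=-.29;e=np.array([np.cos(y),np.sin(y)])
print('tab exp',proj(f,np.array([*(C+.068*e),z])),'ridge exp',[proj(f,np.array([*(C+k*.034*e),.0375+.0825])).round(1) for k in(1,-1)])
E
```

```text
[-0.03810303  0.61243164 -0.09528491] 19.3 0.08686574192042933
[253 179]
[[426, 93, 65, 98, 1228], [427, 99, 20, 25, 210], [32, 122, 25, 27, 525], [207, 124, 93, 101, 6770]]
tab exp [252.95063342 124.0425409 ] ridge exp [array([252.9, 161.1]), array([253. , 224.7])]
```

```bash
python3 - <<'E'
from h import *
f=cv2.imread('pics/e.png').astype(int)
print('col253 rows 120-226',f[120:226:2,250:256].mean(1)[:,2].round().astype(int).tolist())
print('row190',f[188:193,205:303].mean(0)[:,2].round().astype(int).tolist())
g=viewer.grab_frame('wrist')
C=np.array([.4877,-.2387]);y=-.29;e=np.array([np.cos(y),np.sin(y)]);n=np.array([-e[1],e[0]])
for h,l,w in((.0825,.034,.004),(.056,.034,.026),(.017,0,.047)):
  print(h,[proj(g,np.array([*(C+a*l*e+b*w*n),.0375+h])).round(1).tolist() for a,b in((1,1),(1,-1),(0,1),(0,-1),(-1,1),(-1,-1))])
E
```

```text
col253 rows 120-226 [83, 82, 123, 176, 176, 176, 177, 177, 178, 178, 178, 178, 176, 175, 176, 176, 175, 176, 115, 77, 89, 192, 201, 201, 200, 200, 200, 199, 196, 196, 197, 197, 197, 199, 198, 198, 198, 197, 198, 202, 201, 200, 200, 200, 201, 202, 202, 202, 203, 203, 202, 202, 201]
row190 [89, 90, 90, 88, 96, 134, 167, 177, 176, 176, 175, 177, 176, 174, 176, 179, 177, 176, 177, 175, 175, 181, 181, 178, 186, 196, 200, 197, 196, 197, 197, 197, 197, 197, 197, 197, 197, 197, 197, 197, 198, 197, 200, 201, 201, 197, 199, 197, 198, 199, 197, 194, 182, 173, 174, 172, 174, 173, 175, 174, 173, 174, 174, 174, 173, 174, 173, 175, 174, 174, 175, 174, 179, 179, 177, 179, 181, 184, 185, 183, 184, 182, 176, 174, 174, 176, 175, 175, 176, 174, 156, 113, 87, 81, 82, 80, 80, 80]
0.0825 [[248.8, 160.7], [256.9, 160.7], [249.0, 193.7], [256.8, 193.7], [249.2, 224.5], [256.7, 224.5]]
0.056 [[228.9, 156.7], [276.9, 156.7], [229.7, 187.1], [276.1, 187.0], [230.5, 215.5], [275.4, 215.4]]
0.017 [[215.7, 179.1], [290.2, 179.0], [215.7, 179.1], [290.2, 179.0], [215.7, 179.1], [290.2, 179.0]]
```

The ridge's front end (row 161), its right edge (257) and the eave (229.5) all match the level home pose to within a pixel. The arm is clear, so I'm handing in.

```bash
python3 -c "
from station import order
print(order.job_done())"
```

```text
the job is handed in; nothing more can be done
None
```

The house carrier is on the three-ball mount and let go, the job is handed in at about 19 s, and the last picture showed it at the expected home pose to within a pixel; the pads gripped the 52 mm eaves, not the walls, because they reach above eave height.

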